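# Unlatch the tip-tray and box the brownies

### The arm

A 6-joint arm with a two-finger parallel gripper is mounted at the origin on the work surface. World frame = base frame: x ahead of the robot, y to its left, z up, the work surface at z = 0. Lengths are in m, angles in degrees, forces in N, time in s.
With the tool pointing down it reaches from about 0.375 to 0.9 m from the base axis. Payload 3.1 kg.
Tool frame: the origin (TCP) lies on the centre line of the jaws, within the pads' length; the fingertips stand 17 mm ahead of it and the grasp point (between the pads) lies 2 mm behind it; z points along the fingers, y is the line along which they close (so a half turn about z gives the same grasp; the last joint's range is limited). The gripper opens to 87 mm and grips with 3 to 60 N. Pads are 19 mm wide; open, the fingers measure 117 mm over their backs; the gripper's body (75 mm by 190 mm) begins 51 mm behind the grasp point.
Start: joints at [-81.102, 30.224, 82.088, -0, 67.689, -10.227], TCP at [0.205, -0.59, 0.24] pointing down, gripper open.
Joint ranges: [-176.69, 176.69], [-43.24, 126.21], [12.49, 139.97], [-82, 262], [0, 151.66], [-163.58, 163.58]. Speed limits (degrees/s): [159.86, 159.86, 180, 180, 180, 180].

### API

Orientations are given as a 3x3 rotation matrix whose columns are the frame's x, y, z axes.
In Python, from rig import bot, imaging, finder gives the robot as it stands. The module is installed in compiled form; this text tells all that it offers.
- The arm moves only by the tool play_rows, never from a script. Its argument "motion" is a list that holds one entry, the list of rows, each a list of 6 numbers: the shift along the tool's x, y, z in normalised numbers (1 is 0.75 m), then the turn, a rotation vector about the tool's x, y, z in shares of 120 degrees (1.0 is 120 degrees). In form: [[[dx, dy, dz, wx, wy, wz], ...]]. A call has 1 to 8 rows; each row is the pose to reach, as a shift and turn from the pose commanded when the call began, along the tool's axes at that moment; what a row does not reach only later rows make up. A row lasts 1/12 s, in which the tool goes at most 41.7 mm and 7.16 degrees, less where a joint would pass 70% of its speed; a pose out of reach is approached as far as the arm can. A shift or turn number past 1, either way, is cut back to 1. A call with a gripper value outside its range is refused whole. "fingers" is the finger opening in m, from 0 to 0.087, set as the call begins (left out, the last holds). The fingers move at their own pace and stop on an object; the grip force is fixed at half the most. Time passes only in rows, so rows that repeat a pose let the fingers close. It gives the time, the measured TCP pose, the force, the opening and the grip force at its end, in the units of the state.
- bot.read_state(): the state, without advancing time (a new reading comes with each control period).
- imaging.capture(name): name is "scene" or "top" or "wrist"; returns a dict with "frame" (400x640x3 uint8, red, green, blue), "camera_matrix" (3x3 intrinsics, pixels), "k1" (the pictures are not rectified: a ray, as slopes to the right and down, at radius r is drawn at 1 + k1 r^2 times it, then the intrinsics apply), "R" (3x3) and "t" (3): a world point X has camera coordinates R X + t. Camera axes: x right, y down, z forward; pixel columns grow to the right and rows downward; lengths in m; the calibration is good to about 2 mm. A picture is of the moment at which its call begins. There is no depth.
- bot.hand_in(): hands the job in; it is judged then, once.
Trained networks look in the newest picture that a camera, given by its name, has taken for a name from the list of things; names that differ only in an ending like _2 or _b are one class to them, and where a whole thing is asked for, a point or a joint stands for the part that bears it (a point fixed in the world has none). Each returns a list of dicts, best first, with "confidence" (0 to 1); they miss things now and then, are a little off and sometimes report something else, mostly with a low value. They report only what shows in the picture. A call takes as long as a camera call. They do not tell look-alikes from the thing itself.
- finder.recognise(camera, name): "at" ([x, y, z] in m, in world coordinates, good to about 4 mm: the middle of the surface that is visible of it).
- finder.outline_of(camera, name): "pixels" (400x640 bool, what is visible of it).
The state is a dict: "time_s": time; "joint_positions": joint angles; "qvel": joint speeds; "tau": joint torques, N m; "position": TCP position; "tcp_rot": TCP orientation; "force": force on the tool from outside, world axes, zero at the start; "moment": the same for the moment, N m; "opening": opening from 0.0 (shut) to 1.0 (fully open); "grasp_force": force on a finger pad.
Only numpy, scipy, OpenCV 4.12 (cv2) and the standard library are available. Lean on these libraries where they do the work, as an engineer would, in place of code of your own. Each camera call takes 0.05 s, during which the arm holds its last target. There are 200 camera calls.

### The job

Swing the red latch arm of the tip-tray stand right round over the hump of its brass cam until it drops into the low notch and stays there, freeing the tray. Then push the green-balled lever over to tip the tray so that all three cake slabs slide into the open cardboard box, and let the tray back down to rest level. Keep hands off the slabs and do not knock the cupcakes, jar, mug or spatula over or out of place.

Things in the scene. Friction and masses are not known exactly. Their poses are not given: they have to be found in the camera images.
- stand: fixed metal tip-tray stand. Origin on the counter (z = 0) straight below the middle of the tray's pivot line (105 mm up). x runs along that line, roughly away from the robot; y points from the tray to the cardboard box; z up. Tray on the -y side, latch at the -y end, tip lever on the -x side in the plane x = -128 mm. 8 mm base plate: x -180 to 120, y -330 to 0 mm
- latch_axis (a point): point on the latch's vertical turning axis, at x = -60, y = -290 mm in the stand's frame, 150 mm above the counter. The brass cam wall, 49 to 61 mm from the axis under the arm, is at most 132 mm high
- latch_knob (a point): middle of the upright red knob on the red latch arm: cylinder 22 mm across, from 31 mm above to 35 mm below this point, 105 mm from the latch axis; 165 mm above the counter when shut. The 18 mm wide arm meets it 15 to 31 mm below this point. Shut, the arm points along the stand's -x (to the robot); in the notch along the stand's -y
- latch (a joint): turn of the latch, rad, counter-clockwise from above. 0 to 0.12 at the start: shut, its yellow tongue holds the tray's yellow tab down. The sprung arm climbs the cam to the hump at 0.8 to 0.9 and from there drops to the low notch at about 1.5 (stop 1.68). Let go before the hump it slides back to shut; on the hump it may stay; pushed past 1.0 it drops into the notch by itself. 2 to 5 N at the knob
- latch_arm (a joint): height of the latch arm (and knob) in m: 0 shut, +0.013 on the hump, about -0.012 in the low notch
- tray (a joint): tilt of the tray in rad: 0 level, 0.92 fully tipped with its -y end up (stop). Damped; sinks back level by itself when the lever is let go. The slabs slide from about 0.45 to 0.65. It cannot tip while the latch is shut
- lever_ball (a point): centre of the green 32 mm ball atop the tip lever, a 14 mm rod fixed to the tray, from the pivot line to the ball 155 mm away. Tray level: it leans 0.455 rad from upright to the stand's -y. Pushed to the stand's +y it tips the tray; fully tipped it leans 0.465 rad to +y. Takes 3 to 7 N. 44 mm between the rod's middle and the tray's side
- tray_mouth (a point): middle of the steel tray's rimless pouring edge, on the top of its floor; with the tray level 109 mm above the counter and 35 mm to the stand's +y from the pivot line. The tray is 168 mm wide and 272 mm long, its rims reach 22 mm above its floor
- cake_box: open cardboard box 190 x 200 x 60 mm (x, y, z), walls 4 mm, loose, 0.35 kg, standing under the tray's mouth; origin under its centre
- brownie0: dark brown cake slab 65 x 45 x 28 mm (x, y, z), 0.06 to 0.11 kg; origin under its centre; starts loose on the tray
- brownie1: blond cake slab 65 x 45 x 28 mm (x, y, z), 0.06 to 0.11 kg; origin under its centre; starts loose on the tray
- brownie2: dark brown cake slab 65 x 45 x 28 mm (x, y, z), 0.06 to 0.11 kg; origin under its centre; starts loose on the tray
- cupcake_brown: cupcake with brown icing, 68 mm across, 70 mm tall; origin under its centre; stands near the stand, leave it alone
- cupcake_cream: cupcake with cream icing, 68 mm across, 70 mm tall; origin under its centre; leave it alone
- sugar_jar: glass jar, 80 mm across, 120 mm tall; origin under its centre; leave it alone
- mug: blue mug, 80 mm across, 90 mm tall; origin under its centre; leave it alone
- cake_server: cake spatula with a black handle lying flat along x, 220 mm long, 20 mm high; origin under its middle; leave it alone
Mind the look-alikes: they are no part of the job. Leave any blue look-alike of the brownie0 alone.

How it is judged:
By the outcome, as a careful person would: the job done as asked, in the order asked, and still so for the second after the job is handed in, with the robot touching nothing.
It also fails if it takes over 58 s, if anything falls off the work surface, if the arm or the gripper's body presses on something with over 40 N, if the wrist force passes 120 N, or if a joint passes its speed limit or range.

## Working session

There is one attempt and no reset: what is moved stays moved. The work goes in short steps, Python scripts to look and compute and a tool call to move; the robot and the scene stay as the last step left them, time stands still between calls to the robot, and variables do not carry over. Pictures are saved under pics/ and viewed, at most 10 in all, crops included, and the job is handed in when it is done.

Besides the shell and the picture viewer there is one more tool, called as name([rows], argument=value, ...), one row to a line, values as JSON. play_rows: Moves the arm, as the interface text tells. Its arguments: {"type":"object","properties":{"motion":{"type":"array"},"fingers":{"type":"number"}},"required":["motion"]}

```bash
mkdir -p pics
python3 - <<'E'
from rig import bot, imaging, finder
import cv2,numpy as np
s=bot.read_state(); print(s['time_s'],s['position'],np.round(s['tcp_rot'],3).tolist(),s['opening'])
for c in ['scene','top']:
    d=imaging.capture(c); cv2.imwrite(f'pics/{c}0.png',d['frame'][:,:,::-1])
    print(c,np.round(d['camera_matrix'],1).tolist(),d['k1'],np.round(d['R'],3).tolist(),np.round(d['t'],3).tolist())
    for n in ['latch_knob','lever_ball','tray_mouth','cake_box','brownie0','brownie1','brownie2','cupcake_brown','cupcake_cream','sugar_jar','mug','cake_server']:
        print(n,[(np.round(r['at'],3).tolist(),round(r['confidence'],2)) for r in finder.recognise(c,n)[:4]])
E
```

```text
0.0 [ 0.2046835  -0.58978759  0.23857383] [[0.945, 0.328, -0.0], [0.328, -0.945, 0.002], [0.0, -0.002, -1.0]] 1.002627797421368
scene [[405.2, 0.0, 324.7], [0.0, 405.2, 200.8], [0.0, 0.0, 1.0]] -0.037343740176875695 [[-0.833, 0.554, 0.001], [0.465, 0.701, -0.541], [-0.3, -0.45, -0.841]] [0.438, -0.218, 1.51]
latch_knob [([0.464, -0.228, 0.15], 0.84)]
lever_ball [([0.586, -0.017, 0.11], 0.92), ([0.476, 0.234, 0.057], 0.66), ([0.765, 0.153, 0.046], 0.21)]
tray_mouth [([0.585, -0.017, 0.109], 0.76)]
cake_box [([0.598, 0.166, 0.006], 0.67), ([0.461, -0.231, 0.151], 0.57), ([0.474, 0.238, 0.058], 0.49)]
brownie0 [([0.584, -0.129, 0.138], 0.86), ([0.579, 0.011, 0.135], 0.81), ([0.624, -0.065, 0.136], 0.78), ([0.341, 0.195, 0.03], 0.67)]
brownie1 [([0.584, -0.129, 0.138], 0.86), ([0.579, 0.011, 0.135], 0.81), ([0.624, -0.065, 0.136], 0.78), ([0.341, 0.195, 0.03], 0.67)]
brownie2 [([0.584, -0.129, 0.138], 0.86), ([0.579, 0.011, 0.135], 0.81), ([0.624, -0.065, 0.136], 0.78), ([0.341, 0.195, 0.03], 0.67)]
cupcake_brown [([0.588, -0.019, 0.11], 0.67), ([0.468, -0.343, 0.063], 0.43)]
cupcake_cre
[... 551 characters left out ...]
], 0.23)]
cake_box [([0.6, 0.181, 0.002], 0.91)]
brownie0 [([0.615, -0.072, 0.136], 0.91), ([0.577, -0.129, 0.137], 0.91), ([0.334, 0.188, 0.028], 0.85), ([0.575, 0.004, 0.139], 0.83)]
brownie1 [([0.615, -0.072, 0.136], 0.91), ([0.577, -0.129, 0.137], 0.91), ([0.334, 0.188, 0.028], 0.85), ([0.575, 0.004, 0.139], 0.83)]
brownie2 [([0.615, -0.072, 0.136], 0.91), ([0.577, -0.129, 0.137], 0.91), ([0.334, 0.188, 0.028], 0.85), ([0.575, 0.004, 0.139], 0.83)]
cupcake_brown [([0.46, -0.323, 0.054], 0.74), ([0.76, -0.057, 0.119], 0.69)]
cupcake_cream [([0.456, 0.232, 0.057], 0.65)]
sugar_jar [([0.763, -0.058, 0.117], 0.91)]
mug [([0.78, 0.165, 0.024], 0.92)]
cake_server [([0.544, 0.34, 0.007], 0.69)]
```

View pics/scene0.png

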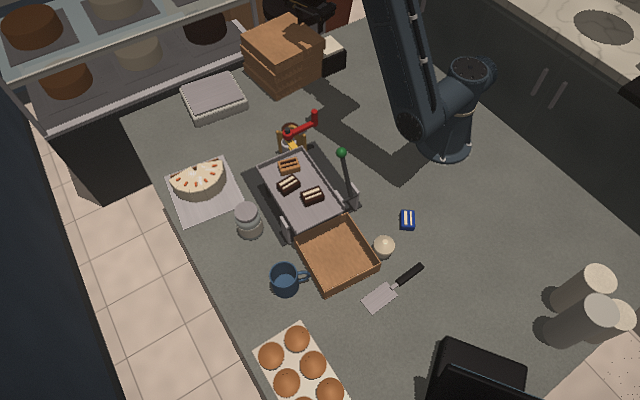

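View pics/top0.png

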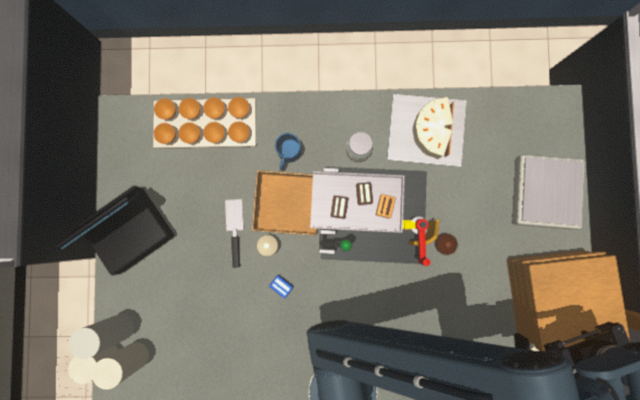

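The scene view shows the red knob at (314,115) and the green ball at (341,153). The top view shows the knob at (425,262), the ball at (346,245) and the brown cupcake at (447,243), which sits under the swing. The only other red things are the strawberries on the cake at (435,128). The pale cupcake at (267,245) and the blue slab at (282,286) could also be mistaken for parts of the job. I choose the red knob on the stand and will check it in a crop.

```bash
cat > h.py <<'E'
from rig import bot, imaging, finder
import cv2,numpy as np
from scipy.optimize import least_squares
def proj(d,X):
    c=d['R']@np.asarray(X,float)+d['t']; s=c[:2]/c[2]; s=s*(1+d['k1']*(s@s))
    K=d['camera_matrix']; return np.array([K[0,0]*s[0]+K[0,2],K[1,1]*s[1]+K[1,2]])
def tri(ds,ps,x0=(.5,-.1,.15)):
    r=least_squares(lambda X:np.concatenate([proj(d,X)-p for d,p in zip(ds,ps)]),x0)
    return r.x, np.abs(r.fun).max()
def atz(d,p,z): return least_squares(lambda q:proj(d,[q[0],q[1],z])-p,(.5,-.1)).x
def S(o,yaw,p):
    c,s=np.cos(yaw),np.sin(yaw); return np.array([o[0]+c*p[0]-s*p[1],o[1]+s*p[0]+c*p[1],p[2]])
def knob(th,dz=0): return (-.06-.105*np.cos(th),-.29-.105*np.sin(th),.165+dz)
E
python3 - <<'E'
from h import *
D={c:imaging.capture(c) for c in ['scene','top']}
G=[]
for c,d in D.items():
    f=d['frame'].astype(int); r,g,b=f[...,0],f[...,1],f[...,2]
    m=((g>1.5*r)&(g>1.3*b)&(g>50)).astype(np.uint8)
    n,l,st,ce=cv2.connectedComponentsWithStats(m)
    i=1+np.argmax(st[1:,4]); print(c,'green',st[i],ce[i]); G.append(ce[i])
    m=((r>2.2*g)&(r>2.2*b)&(r>90)).astype(np.uint8)
    n,l,st,ce=cv2.connectedComponentsWithStats(m)
    for i in range(1,n):
        if st[i,4]>15: print(c,'red',st[i],ce[i])
ball=tri(D.values(),G); print(ball)
a=cv2.resize(D['scene']['frame'][90:230,240:380],None,fx=4,fy=4,interpolation=cv2.INTER_CUBIC)[:,:,::-1]
b=cv2.resize(D['top']['frame'][155:275,300:470],None,fx=4.5,fy=4.5,interpolation=cv2.INTER_CUBIC)[:,:,::-1]
cv2.imwrite('pics/a.png',a);cv2.imwrite('pics/b.png',b)
E
```

```text
scene green [336 147  10  10  79] [341.         151.62025316]
scene red [311 109   7   5  23] [314. 111.]
scene red [282 121  32  16 146] [297.61643836 128.7260274 ]
top green [340 240  11  11  98] [345.37755102 244.86734694]
top red [416 219  14  47 323] [422.26315789 242.46130031]
(array([ 0.46499107, -0.00957293,  0.24701696]), np.float64(0.21765730568199615))
```

View pics/a.png

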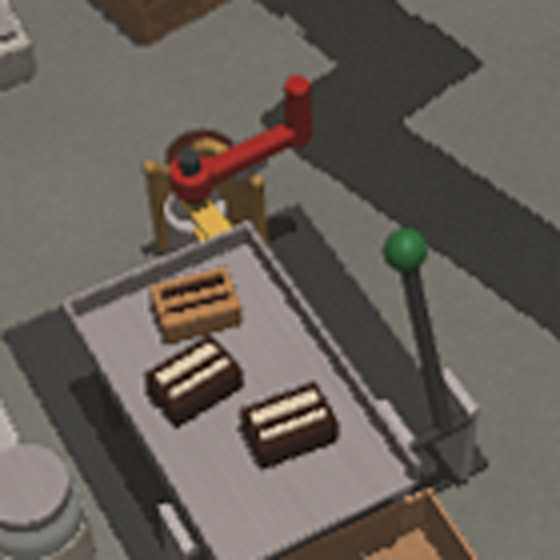

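View pics/b.png

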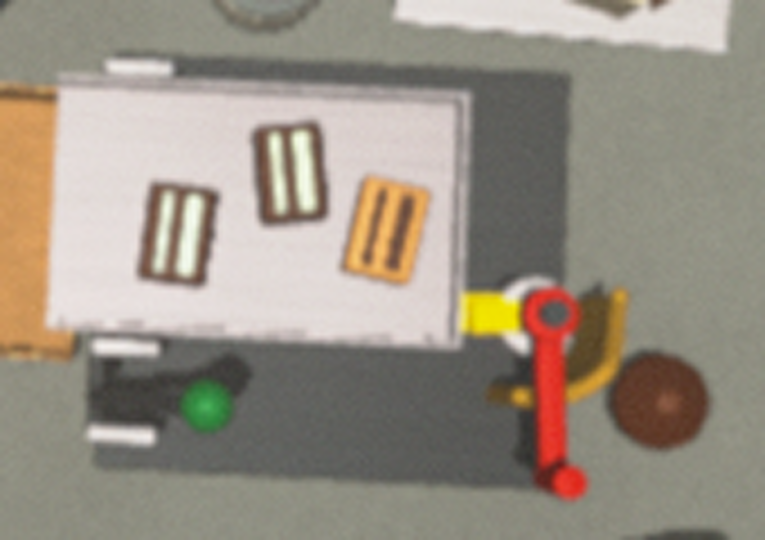

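The crops confirm the choice. The red knob top is at (426.7,262.1) in the top view and (314.2,112) in the scene view, and the hub is at (422.7,224.6). The cam runs anticlockwise towards the cupcake side.

Run:
```python
from h import *
D=[imaging.capture(c) for c in ['scene','top']]
k=tri(D,[(314.2,112.),(426.7,262.1)]); print('knobtop',k)
b=tri(D,[(341,151.6),(345.4,244.9)])[0]
t=D[1]
hub=atz(t,(422.7,224.6),.157); print('hub',hub)
P=lambda x,y:(x/4.5+300,y/4.5+155)
for n,p,z in [('plate far',P(175,57),.008),('plate far -y',P(570,72),.008),('near+y',P(95,467),.008),('mouth far',P(58,75),.125),('mouth near',P(48,328),.125),('tray end far',P(470,92),.131),('tray end near',P(460,348),.131)]: print(n,atz(t,p,z))
# fit stand
def res(q):
    o,y,th=q[:2],q[2],q[3]
    return np.concatenate([(S(o,y,(-.128,-.0681,.244))-b)[:2],(S(o,y,(-.06,-.29,.157))[:2]-hub),(S(o,y,knob(th))-k[0])[:2]])
r=least_squares(res,[.59,.06,0,0.05]); print(r.x,r.fun)
o,y=r.x[:2],r.x[2]
for n,p in [('brown cup',(447,243))]: print(n,atz(t,p,.07))
print('cup latch-frame axis',S(o,y,(-.06,-.29,.15)),[S(o,y,knob(a)).round(3) for a in (0,.5,1,1.5)])
print('box corner etc',S(o,y,(-.128,.0695,.244)))
```

```text
knobtop (array([ 0.41174597, -0.23875796,  0.18536344]), np.float64(0.46689706737765846))
hub [ 0.51840155 -0.23783032]
plate far [ 0.71081622 -0.00432637]
plate far -y [ 0.69464656 -0.28832508]
near+y [0.41671339 0.05833004]
mouth far [0.68263264 0.07764182]
mouth near [0.5144184  0.08672264]
tray end far [ 0.6655082  -0.19426717]
tray end near [ 0.49711538 -0.18278319]
[ 0.59761275  0.04828136 -0.07011158  0.08860569] [ 2.40655067e-04 -1.04068159e-03 -9.57096684e-04  1.02740626e-03
  7.16441681e-04  1.32753436e-05]
brown cup [ 0.46267668 -0.3287244 ]
cup latch-frame axis [ 0.51744445 -0.23680292  0.15      ] [array([ 0.413, -0.229,  0.165]), array([ 0.422, -0.281,  0.165]), array([ 0.455, -0.321,  0.165]), array([ 0.503, -0.341,  0.165])]
box corner etc [0.47479598 0.12657754 0.244     ]
```

The manual's scale: shifts go in shares of 0.75 m and turns go in shares of 120 degrees. Converting my numbers, 0.23 m is 0.3067, -0.219 m is -0.292.

play_rows([
  [[0.0387, -0.036, 0, 0, 0, 0], [0.0773, -0.0733, 0, 0, 0, 0], [0.116, -0.1107, 0, 0, 0, 0], [0.1547, -0.1467, 0, 0, 0, 0], [0.1933, -0.184, 0, 0, 0, 0], [0.232, -0.22, 0, 0, 0, 0], [0.2707, -0.2573, 0, 0, 0, 0], [0.3067, -0.292, 0, 0, 0, 0]],
], fingers=0)

```text
time_s: 2.17
position: [0.3509, -0.3062, 0.2398]
tcp_rot: [[0.945, 0.327, 0.0], [0.327, -0.945, -0.0], [0.0, 0.0, -1.0]]
force: [0.8, -0.6, -0.4]
opening: 0.48
grasp_force: 0.0
```

Converted, 0.096 m is 0.128, -0.091 m is -0.1213, -12 degrees is -0.1.

play_rows([
  [[0.0333, -0.032, 0, 0, 0, 0], [0.0667, -0.064, 0, 0, 0, -0.0333], [0.1, -0.096, 0.0133, 0, 0, -0.0667], [0.128, -0.1213, 0.04, 0, 0, -0.1], [0.128, -0.1213, 0.0667, 0, 0, -0.1], [0.128, -0.1213, 0.0933, 0, 0, -0.1], [0.128, -0.1213, 0.0933, 0, 0, -0.1], [0.128, -0.1213, 0.0933, 0, 0, -0.1]],
])

```text
time_s: 2.83
position: [0.411, -0.1904, 0.1692]
tcp_rot: [[0.856, 0.517, -0.002], [0.517, -0.856, 0.001], [-0.001, -0.002, -1.0]]
force: [0.1, 0.3, 0.7]
opening: 0.011
grasp_force: 0.0
```

```bash
cat > arc.py <<'E'
from h import *
import sys
o,y=[.5976,.0483],-.070
s=bot.read_state(); R,p=s['tcp_rot'],s['position']
for th in map(float,sys.argv[2:]):
    k=S(o,y,knob(th)); t=np.array([np.sin(th+y),-np.cos(th+y),0])
    q=k-float(sys.argv[1])*t; q[2]=.170
    # wanted tool y = t, capped
    a=np.degrees(np.arctan2(t@R[:,0],t@R[:,1])) # turn of y toward x
    print(th,np.round(q,3),np.round(R.T@(q-p),3),'wz',round(-a,1))
E
python3 arc.py .026 0 .15 .3 .45 .6 .75 .9 1.0 1.1 1.2
```

```text
0.0 [ 0.415 -0.204  0.17 ] [-0.004  0.013 -0.001] wz 35.2
0.15 [ 0.411 -0.219  0.17 ] [-0.015  0.025 -0.001] wz 26.6
0.3 [ 0.409 -0.235  0.17 ] [-0.025  0.038 -0.001] wz 18.0
0.45 [ 0.41  -0.252  0.17 ] [-0.032  0.052 -0.001] wz 9.4
0.6 [ 0.414 -0.267  0.17 ] [-0.037  0.067 -0.001] wz 0.8
0.75 [ 0.419 -0.283  0.17 ] [-0.04   0.083 -0.001] wz -7.8
0.9 [ 0.427 -0.297  0.17 ] [-0.041  0.1   -0.001] wz -16.4
1.0 [ 0.434 -0.305  0.17 ] [-0.04   0.11  -0.001] wz -22.1
1.1 [ 0.441 -0.313  0.17 ] [-0.038  0.121 -0.001] wz -27.9
1.2 [ 0.449 -0.321  0.17 ] [-0.035  0.131 -0.001] wz -33.6
```

play_rows([
  [[-0.0053, 0.0173, -0.0013, 0, 0, 0], [-0.02, 0.0333, -0.0013, 0, 0, 0], [-0.0267, 0.0413, -0.0013, 0, 0, 0], [-0.0333, 0.0507, -0.0013, 0, 0, 0], [-0.0387, 0.06, -0.0013, 0, 0, 0], [-0.0427, 0.0693, -0.0013, 0, 0, 0], [-0.0467, 0.08, -0.0013, 0, 0, 0], [-0.0493, 0.0893, -0.0013, 0, 0, 0]],
])

```text
time_s: 3.5
position: [0.4137, -0.267, 0.1718]
tcp_rot: [[0.857, 0.516, -0.0], [0.516, -0.857, 0.002], [0.001, -0.002, -1.0]]
force: [-0.3, 5.2, 5.3]
opening: 0.004
grasp_force: 3.0
```

```bash
python3 - <<'E'
from h import *
d=imaging.capture('top'); s=imaging.capture('scene')
a=cv2.resize(d['frame'][185:305,370:490],None,fx=3.3,fy=3.3)[:,:,::-1]; b=cv2.resize(s['frame'][70:190,240:360],None,fx=3.3,fy=3.3)[:,:,::-1]
cv2.imwrite('pics/c.png',np.hstack([a,b]))
E
python3 arc.py .026 .6 .75 .9 1.0 1.1 1.2 1.3
```

```text
0.6 [ 0.414 -0.267  0.17 ] [ 0.    -0.002  0.002] wz 0.7
0.75 [ 0.419 -0.283  0.17 ] [-0.003  0.014  0.002] wz -7.9
0.9 [ 0.427 -0.297  0.17 ] [-0.003  0.03   0.002] wz -16.5
1.0 [ 0.434 -0.305  0.17 ] [-0.002  0.041  0.002] wz -22.2
1.1 [ 0.441 -0.313  0.17 ] [-0.     0.051  0.002] wz -28.0
1.2 [ 0.449 -0.321  0.17 ] [0.003 0.062 0.002] wz -33.7
1.3 [ 0.458 -0.327  0.17 ] [0.007 0.072 0.002] wz -39.4
```

View pics/c.png

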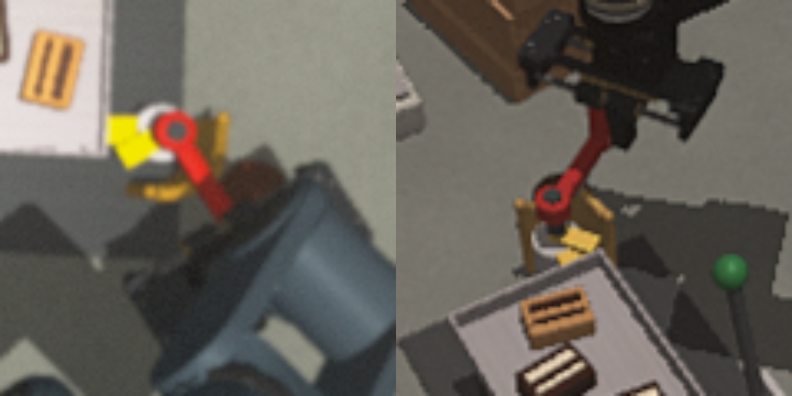

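The latch follows the push. The arm now points from the hub at (175,130) to (225,215) in the top crop, about 0.55 rad, and the yellow tongue has cleared the tab. I'll keep going over the hump.

Converted, 0.072 m is 0.096, 0.062 m is 0.0827, -39 degrees is -0.325.

play_rows([
  [[-0.0013, 0.008, 0, 0, 0, -0.025], [-0.004, 0.0187, 0, 0, 0, -0.0667], [-0.004, 0.0293, 0, 0, 0, -0.1], [-0.004, 0.04, 0, 0, 0, -0.1333], [-0.0027, 0.0547, 0, 0, 0, -0.1833], [0, 0.068, 0, 0, 0, -0.2333], [0.004, 0.0827, 0, 0, 0, -0.2833], [0.0093, 0.096, 0, 0, 0, -0.325]],
])

```text
time_s: 4.27
position: [0.4577, -0.3273, 0.1713]
tcp_rot: [[0.336, 0.942, 0.001], [0.942, -0.336, -0.003], [-0.002, 0.002, -1.0]]
force: [0.1, -0.5, -0.6]
opening: 0.005
grasp_force: 0.0
```

```bash
python3 - <<'E'
from h import *
d=imaging.capture('top'); s=imaging.capture('scene')
a=cv2.resize(d['frame'][185:305,370:490],None,fx=3.3,fy=3.3)[:,:,::-1]; b=cv2.resize(s['frame'][70:190,240:360],None,fx=3.3,fy=3.3)[:,:,::-1]
cv2.imwrite('pics/d.png',np.hstack([a,b]))
E
python3 arc.py .026 1.3 1.4 1.5 1.55
```

```text
1.3 [ 0.458 -0.327  0.17 ] [ 0.001 -0.001  0.001] wz -0.4
1.4 [ 0.467 -0.333  0.17 ] [-0.001  0.009  0.001] wz -6.1
1.5 [ 0.477 -0.337  0.17 ] [-0.002  0.02   0.001] wz -11.9
1.55 [ 0.482 -0.339  0.17 ] [-0.002  0.026  0.001] wz -14.7
```

View pics/d.png

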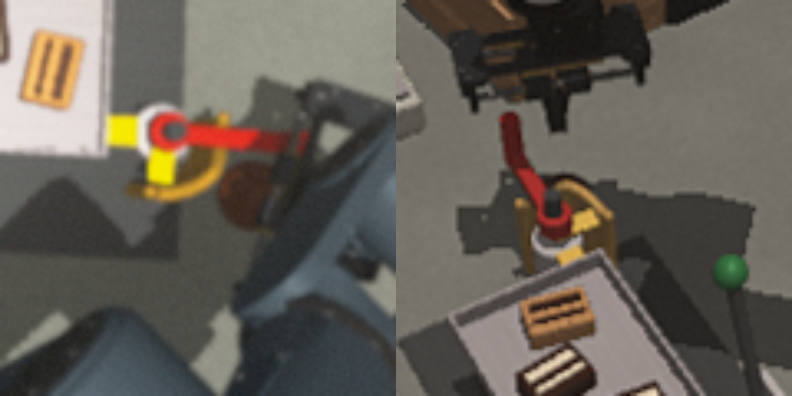

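The latch has dropped into the notch: the arm points along -y, from the hub at (172,130) to (305,140), and the finger carries no load. I'll lift clear and go to the lever's -y side.

Converted, 0.16 m is 0.2133, -0.084 m is -0.112, 34 degrees is 0.2833.

play_rows([
  [[0, -0.004, -0.0267, 0, 0, 0], [0, -0.0053, -0.0667, 0, 0, 0], [0, -0.0053, -0.1067, 0, 0, 0], [0.0267, -0.0147, -0.112, 0, 0, 0.05], [0.0733, -0.0307, -0.112, 0, 0, 0.1083], [0.12, -0.0467, -0.112, 0, 0, 0.1667], [0.1667, -0.0627, -0.112, 0, 0, 0.225], [0.2133, -0.0773, -0.112, 0, 0, 0.2833]],
])

```text
time_s: 5.03
position: [0.456, -0.1545, 0.2549]
tcp_rot: [[0.812, 0.584, -0.0], [0.584, -0.812, -0.0], [-0.0, 0.0, -1.0]]
force: [0.3, 0.6, 0.4]
opening: 0.005
grasp_force: 0.0
```

```bash
cat > lev.py <<'E'
from h import *
import sys
o,y=[.5976,.0483],-.070
s=bot.read_state(); R,p=s['tcp_rot'],s['position']
t=np.array([-np.sin(y),np.cos(y),0])
print('wz to align -t',round(np.degrees(-np.arctan2(-t@R[:,0],-t@R[:,1])),1))
for a in sys.argv[1:]:
    if a=='pre': q=S(o,y,(-.131,-.135,.253))
    else: q=S(o,y,(-.131,.155*np.sin(float(a)-.455)-.031,.253))
    print(a,np.round(q,3),np.round(R.T@(q-p),3))
E
python3 lev.py pre
python3 - <<'E'
from h import *
d=imaging.capture('top'); f=d['frame'].astype(int); r,g,b=f[...,0],f[...,1],f[...,2]
m=((r>2.2*g)&(r>2.2*b)&(r>90)).astype(np.uint8)
n,l,st,ce=cv2.connectedComponentsWithStats(m); print([x.tolist() for x in st[1:] if x[4]>15])
E
```

```text
wz to align -t 39.7
pre [ 0.457 -0.077  0.253] [ 0.046 -0.062  0.002]
[[437, 224, 28, 8, 150]]
```

Converted, -0.062 m is -0.0827, 0.046 m is 0.0613, 40 degrees is 0.3333.

play_rows([
  [[0.0107, -0.0133, 0.0027, 0, 0, 0.0583], [0.0213, -0.0267, 0.0027, 0, 0, 0.1167], [0.032, -0.0413, 0.0027, 0, 0, 0.175], [0.0413, -0.056, 0.0027, 0, 0, 0.2333], [0.052, -0.0693, 0.0027, 0, 0, 0.2833], [0.0613, -0.0827, 0.0027, 0, 0, 0.3333], [0.0613, -0.0827, 0.0027, 0, 0, 0.3333]],
])

```text
time_s: 5.67
position: [0.4564, -0.0773, 0.2527]
tcp_rot: [[0.998, -0.066, -0.001], [-0.066, -0.998, 0.001], [-0.001, -0.001, -1.0]]
force: [1.2, -0.7, -0.1]
opening: 0.004
grasp_force: 0.0
```

```bash
python3 lev.py 0 .1 .3 .4 .5 .6 .7 .8 .9 .93
python3 - <<'E'
from h import *
d=imaging.capture('top'); s=imaging.capture('scene')
a=cv2.resize(d['frame'][155:305,300:490],None,fx=2.1,fy=2.1)[:,:,::-1]; b=cv2.resize(s['frame'][70:220,240:420],None,fx=2.1,fy=2.1)[:,:,::-1]
cv2.imwrite('pics/e.png',np.hstack([a,b]))
E
```

```text
wz to align -t 0.2
0 [ 0.46  -0.041  0.253] [ 0.001 -0.036 -0.   ]
.1 [ 0.461 -0.027  0.253] [ 0.001 -0.05  -0.   ]
.3 [0.463 0.003 0.253] [ 0.001 -0.08  -0.   ]
.4 [0.464 0.018 0.253] [ 0.001 -0.096 -0.   ]
.5 [0.465 0.033 0.253] [ 0.001 -0.111 -0.   ]
.6 [0.466 0.049 0.253] [ 0.002 -0.127 -0.   ]
.7 [0.467 0.064 0.253] [ 0.002 -0.142 -0.   ]
.8 [0.468 0.079 0.253] [ 0.002 -0.157 -0.   ]
.9 [0.469 0.093 0.253] [ 0.002 -0.171 -0.   ]
.93 [0.47  0.097 0.253] [ 0.002 -0.175 -0.   ]
```

View pics/e.png

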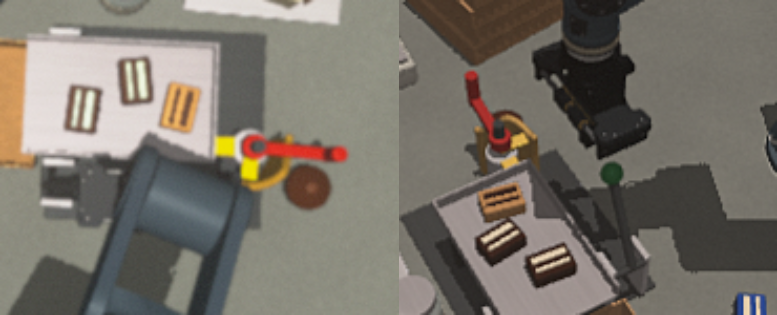

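The arm is still in the notch, with the knob at (340,153) in the crop, and the closed fingers stand on the -y side of the green ball at (612,173). Now I'll push.

Converted, -0.08 m is -0.1067, -0.073 m is -0.0973.

play_rows([
  [[0, -0.024, 0, 0, 0, 0], [0, -0.0453, 0, 0, 0, 0], [0, -0.056, 0, 0, 0, 0], [0, -0.0667, 0, 0, 0, 0], [0.0013, -0.0773, 0, 0, 0, 0], [0.0013, -0.088, 0, 0, 0, 0], [0.0013, -0.0973, 0, 0, 0, 0], [0.0013, -0.1067, 0, 0, 0, 0]],
])

```text
time_s: 6.43
position: [0.4657, -0.0026, 0.2543]
tcp_rot: [[0.998, -0.063, 0.004], [-0.063, -0.998, -0.008], [0.005, 0.008, -1.0]]
force: [-1.8, -7.6, 9.4]
opening: 0.004
grasp_force: 5.1
```

Converted, -0.051 m is -0.068, -0.008 m is -0.0107.

play_rows([
  [[0, -0.0107, 0, 0, 0, 0], [0, -0.0213, 0, 0, 0, 0], [0, -0.032, 0, 0, 0, 0], [0, -0.0413, 0, 0, 0, 0], [0, -0.048, 0, 0, 0, 0], [0.0013, -0.0547, 0, 0, 0, 0], [0.0013, -0.0613, 0, 0, 0, 0], [0.0013, -0.068, 0, 0, 0, 0]],
])

```text
time_s: 7.1
position: [0.4693, 0.0498, 0.2537]
tcp_rot: [[0.998, -0.063, 0.003], [-0.063, -0.998, -0.004], [0.003, 0.004, -1.0]]
force: [-1.5, -4.1, 5.0]
opening: 0.001
grasp_force: 2.7
```

```bash
python3 lev.py .6 .7 .8 .9
python3 - <<'E'
from h import *
d=imaging.capture('top'); s=imaging.capture('scene')
a=cv2.resize(d['frame'][145:295,240:430],None,fx=2.1,fy=2.1)[:,:,::-1]; b=cv2.resize(s['frame'][120:310,240:420],None,fx=2.1,fy=2.1)[:,:,::-1]
cv2.imwrite('pics/f.png',np.hstack([cv2.copyMakeBorder(a,0,b.shape[0]-a.shape[0],0,0,0),b]))
E
```

```text
wz to align -t 0.4
.6 [0.466 0.049 0.253] [-0.003  0.001  0.001]
.7 [0.467 0.064 0.253] [-0.003 -0.014  0.001]
.8 [0.468 0.079 0.253] [-0.003 -0.029  0.001]
.9 [0.469 0.093 0.253] [-0.003 -0.043  0.001]
```

View pics/f.png

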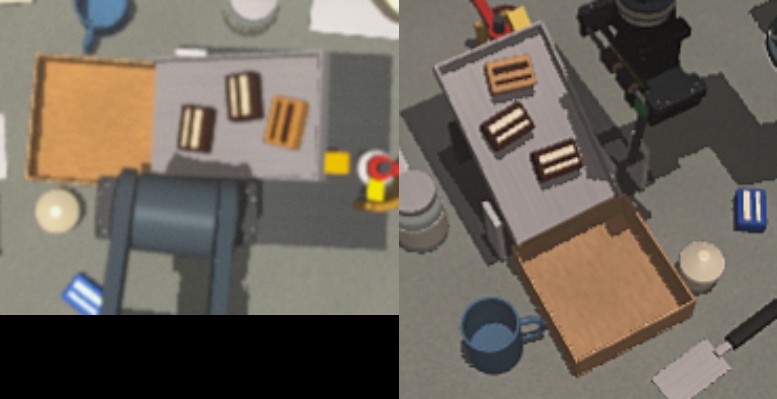

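The tray is tipped about 0.5 rad with the slabs still on it, and the box at (95,120) is in place. I'll push on gently and hold.

Converted, -0.032 m is -0.0427, -0.029 m is -0.0387.

play_rows([
  [[0, -0.0067, 0, 0, 0, 0], [0, -0.0133, 0, 0, 0, 0], [0, -0.0187, 0, 0, 0, 0], [0, -0.024, 0, 0, 0, 0], [0, -0.0293, 0, 0, 0, 0], [0, -0.0347, 0, 0, 0, 0], [0, -0.0387, 0, 0, 0, 0], [0, -0.0427, 0, 0, 0, 0]],
])

```text
time_s: 7.87
position: [0.4691, 0.0844, 0.252]
tcp_rot: [[0.998, -0.064, -0.003], [-0.064, -0.998, 0.0], [-0.003, -0.0, -1.0]]
force: [0.9, -3.1, -1.8]
opening: 0.011
grasp_force: 1.3
```

Converted, -0.006 m is -0.008, -0.003 m is -0.004.

play_rows([
  [[0, -0.004, 0, 0, 0, 0], [0, -0.008, 0, 0, 0, 0], [0, -0.008, 0, 0, 0, 0], [0, -0.008, 0, 0, 0, 0], [0, -0.008, 0, 0, 0, 0], [0, -0.008, 0, 0, 0, 0], [0, -0.008, 0, 0, 0, 0], [0, -0.008, 0, 0, 0, 0]],
])

```text
time_s: 8.53
position: [0.4704, 0.0897, 0.2527]
tcp_rot: [[0.998, -0.065, -0.0], [-0.065, -0.998, 0.0], [-0.0, -0.0, -1.0]]
force: [-0.3, -2.0, -0.2]
opening: 0.003
grasp_force: 0.7
```

Run:
```python
from h import *
d=imaging.capture('top'); s=imaging.capture('scene')
print([(np.round(r['at'],3).tolist(),round(r['confidence'],2)) for r in finder.recognise('top','brownie0')[:5]])
a=cv2.resize(d['frame'][145:295,240:430],None,fx=2.1,fy=2.1)[:,:,::-1]; b=cv2.resize(s['frame'][120:310,240:420],None,fx=2.1,fy=2.1)[:,:,::-1]
cv2.imwrite('pics/g.png',np.hstack([cv2.copyMakeBorder(a,0,b.shape[0]-a.shape[0],0,0,0),b]))
```

```text
[([0.584, 0.183, 0.03], 0.73), ([0.326, 0.172, 0.028], 0.7), ([0.544, 0.116, 0.059], 0.64), ([0.619, 0.118, 0.029], 0.5)]
```

View pics/g.png

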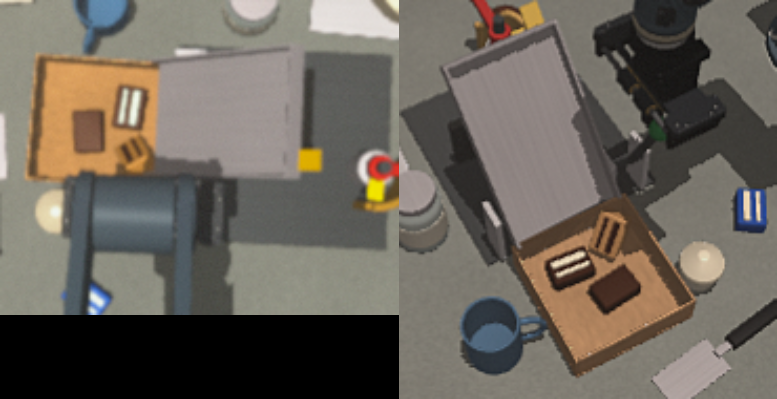

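All three slabs are in the box, the blond one at (135,152) leaning on a wall or standing on edge. I'll let the tray down slowly.

Converted, 0.058 m is 0.0773, 0.05 m is 0.0667.

play_rows([
  [[0, 0.0067, 0, 0, 0, 0], [0, 0.0147, 0, 0, 0, 0], [0, 0.024, 0, 0, 0, 0], [0, 0.0347, 0, 0, 0, 0], [0, 0.0453, 0, 0, 0, 0], [0, 0.056, 0, 0, 0, 0], [0, 0.0667, 0, 0, 0, 0], [0, 0.0773, 0, 0, 0, 0]],
])

```text
time_s: 9.35
position: [0.4667, 0.0308, 0.2525]
tcp_rot: [[0.998, -0.065, -0.0], [-0.065, -0.998, -0.0], [-0.0, 0.0, -1.0]]
force: [-1.0, -0.5, 0.3]
opening: 0.004
grasp_force: 0.3
```

play_rows([
  [[0, 0.0107, 0, 0, 0, 0], [0, 0.0213, 0, 0, 0, 0], [0, 0.032, 0, 0, 0, 0], [0, 0.0427, 0, 0, 0, 0], [0, 0.0533, 0, 0, 0, 0], [0, 0.064, 0, 0, 0, 0], [0, 0.072, 0, 0, 0, 0], [-0.0013, 0.08, 0, 0, 0, 0]],
])

```text
time_s: 10.02
position: [0.4621, -0.0288, 0.2526]
tcp_rot: [[0.998, -0.065, 0.0], [-0.065, -0.998, -0.0], [0.0, 0.0, -1.0]]
force: [0.4, -1.1, -0.5]
opening: 0.002
grasp_force: 0.5
```

Converted, 0.07 m is 0.0933, -0.002 m is -0.0027.

play_rows([
  [[0, 0.008, 0, 0, 0, 0], [0, 0.016, 0, 0, 0, 0], [0, 0.024, 0, 0, 0, 0], [-0.0013, 0.032, 0, 0, 0, 0], [-0.0013, 0.0427, 0, 0, 0, 0], [-0.0013, 0.056, 0, 0, 0, 0], [-0.0027, 0.0733, 0, 0, 0, 0], [-0.0027, 0.0933, 0, 0, 0, 0]],
])

```text
time_s: 10.68
position: [0.4551, -0.0984, 0.2526]
tcp_rot: [[0.998, -0.064, -0.0], [-0.064, -0.998, 0.0], [-0.0, -0.0, -1.0]]
force: [-0.3, 1.6, 0.2]
opening: 0.007
grasp_force: 0.0
```

Converted, 0.1 m is 0.1333, 0.09 m is 0.12.

play_rows([
  [[0, 0.0133, -0.0133, 0, 0, 0], [0, 0.04, -0.04, 0, 0, 0], [0, 0.0667, -0.0667, 0, 0, 0], [0, 0.0933, -0.0933, 0, 0, 0], [0, 0.12, -0.1067, 0, 0, 0], [0, 0.1333, -0.1067, 0, 0, 0], [0, 0.1333, -0.1067, 0, 0, 0], [0, 0.1333, -0.1067, 0, 0, 0]],
])

```text
time_s: 11.35
position: [0.4481, -0.1972, 0.3314]
tcp_rot: [[0.998, -0.066, -0.002], [-0.066, -0.998, 0.002], [-0.002, -0.002, -1.0]]
force: [-0.2, 0.1, 0.0]
opening: 0.003
grasp_force: 0.0
```

Run:
```python
from h import *
d=imaging.capture('top'); s=imaging.capture('scene'); D=[s,d]; G=[]
print(bot.read_state()['time_s'])
for c in D:
    f=c['frame'].astype(int); r,g,b=f[...,0],f[...,1],f[...,2]
    n,l,st,ce=cv2.connectedComponentsWithStats(((g>1.5*r)&(g>1.3*b)&(g>50)).astype(np.uint8))
    i=1+np.argmax(st[1:,4]); G.append(ce[i]); print(st[i])
print(tri(D,G))
for n in ['brownie0','cake_box','cupcake_brown','cupcake_cream','sugar_jar','mug','cake_server']: print(n,[(np.round(r['at'],3).tolist(),round(r['confidence'],2)) for r in finder.recognise('top',n)[:4]])
a=cv2.resize(d['frame'][130:290,220:470],None,fx=1.6,fy=1.6)[:,:,::-1]; b=cv2.resize(s['frame'][100:320,220:430],None,fx=1.9,fy=1.9)[:,:,::-1]
cv2.imwrite('pics/h.png',np.hstack([cv2.copyMakeBorder(a,0,b.shape[0]-a.shape[0],0,0,0),b]))
```

```text
11.45
[336 147  11  11  89]
[340 239  12  12 100]
(array([ 0.4651682 , -0.00959579,  0.24643487]), np.float64(0.27958259238766914))
brownie0 [([0.585, 0.186, 0.032], 0.84), ([0.62, 0.119, 0.031], 0.81), ([0.333, 0.19, 0.03], 0.77), ([0.515, -0.264, 0.146], 0.72)]
cake_box [([0.606, 0.202, 0.003], 0.72)]
cupcake_brown []
cupcake_cream [([0.458, 0.23, 0.061], 0.56)]
sugar_jar [([0.76, -0.062, 0.118], 0.67)]
mug [([0.777, 0.163, 0.028], 0.97)]
cake_server [([0.545, 0.34, 0.004], 0.62)]
```

View pics/h.png

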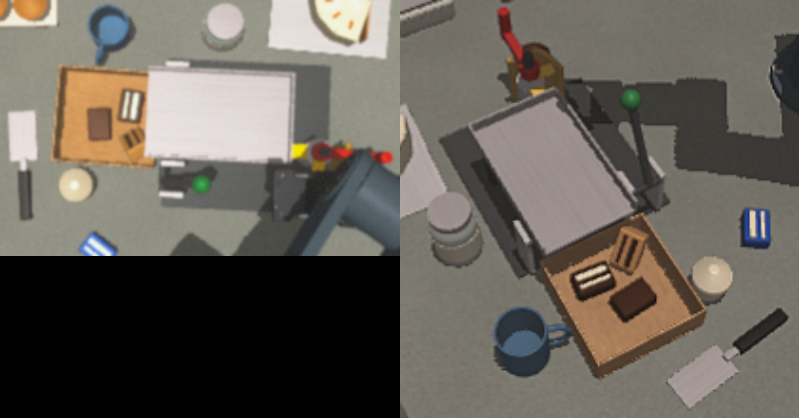

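The tray is level and empty, with the ball back at its start position. All three slabs are in the box, the latch arm is in the notch, and the bystanders I can see have not moved. The robot is clear, so I'm handing in.

```bash
python3 -c "
from rig import bot
print(bot.hand_in())"
```

```text
the job is handed in; nothing more can be done
None
```

The job is handed in after about 11.5 s of robot time: the latch is in its low notch, all three slabs are in the cardboard box (the blond one propped against a wall or on edge), and the tray is back level with the robot clear. The bystanders looked undisturbed, though the gripper hid the brown cupcake from the top camera in the last look, so I only saw it in the scene view.

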